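# Fit the blue-capped vial carousel on the sampler's drive shaft

### The job

Fit the carousel with the blue-capped vials on the sampler drive: pick it up, turn it so that its slot lines up with the flats of the drive shaft, and lower it down the shaft until it sits flat and fully home on the seat, then let go. Set it down rather than dropping it, and leave the orange-capped carousel where it stands.

Things in the scene. Friction and masses are not known exactly. Their poses are not given: they have to be found in the camera images.
- blue_center (a point): Carousel: grey disc, 152 across, 8 thick; 5 blue-capped vials at each x end (40 high, 62 from axis); black hub 66 (x) by 44 (y), top 60 above the underside, grip across y; foot flange 80 by 72 is 10 high. Slot 52 (x) by 22 (y) through it. 0.2 to 0.4 kg. Point: on the hub's axis, half-way up, 30 above the underside. x along the slot, y across it (square to the hub's long faces), z up. Sizes in mm.
- orange_center (a point): The other carousel, of the same make and sizes as the blue one but with orange-capped vials; to be left alone. Point on its hub's axis, half-way up (30 mm above the underside); x along its slot, z up.
- shaft (a point): Steel shaft with two flats, 40 (x) by 12 (y), 40 high, rounded top, on a round seat (90 across, 50 above the bench) on a white 140 by 140 by 45 housing fixed to the bench. Point: shaft axis, level with the seat's top. x along the flats, z up. Carousel goes on with its x along this x, either way round, 5 mm play each side; home: its underside on the seat, its point 30 above this. Sizes in mm.
There are look-alikes about, which are no part of the job. Leave any green look-alike of the part that bears shaft alone.

How it is judged:
By the outcome, as a careful person would: the job done as asked, in the order asked, and still so for the second after the job is handed in, with the robot touching nothing.
It also fails if it takes over 38 s, if anything falls off the work surface, if the arm or the gripper's body presses on something with over 40 N, if the wrist force passes 120 N, or if a joint passes its speed limit or range.

### The arm

A 6-joint arm with a two-finger parallel gripper is mounted at the origin on the work surface. World frame = base frame: x ahead of the robot, y to its left, z up, the work surface at z = 0. Lengths are in m, angles in rad, forces in N, time in s.
With the tool pointing down it reaches from about 0.425 to 1.125 m from the base axis. Payload 14.9 kg.
Tool frame: the origin (TCP) lies at the very end of the fingers, on their centre line; the grasp point (between the pads) lies 19 mm behind it; z points along the fingers, x is the direction in which the jaws open and shut, and the axes are right-handed (so a half turn about z gives the same grasp; the last joint's range is limited). The gripper opens to 91 mm and grips with 3 to 60 N. Pads are 32 mm wide; open, the fingers measure 118 mm over their backs; the gripper's body (76 mm by 178 mm) begins 60 mm behind the grasp point.
Start: joints at [-1.347, 0.379, 1.734, -0, 1.028, -0.033], TCP at [0.178, -0.677, 0.214] pointing down, gripper open.
Joint ranges: [-2.77, 2.77], [-0.74, 2.19], [0, 2.66], [-1.06, 4.2], [0.31, 2.87], [-3.08, 3.08]. Speed limits (rad/s): [1.89, 1.89, 2.39, 3.14, 3.14, 3.14].

### API

Orientations are given as a unit quaternion [x, y, z, w].
In Python, from bench import robot, imaging, hand_in gives the robot as it stands.
- The arm moves only by the tool apply_moves, never from a script. Its argument "commands" is a list of rows, each a list of 7 numbers: the shift along the tool's x, y, z in m, then the turn, a rotation vector about the tool's x, y, z in degrees, then the gripper's target within -1 to 1 (fully open at 1, half-way at 0, shut at -1). A call has exactly 8 rows; each row is the pose to reach, as a shift and turn from the pose measured when the call began, along the tool's axes at that moment; what a row does not reach only later rows make up. A row lasts 1/12 s, in which the tool goes at most 41.7 mm and 7.16 degrees, less where a joint would pass 70% of its speed; a pose out of reach is approached as far as the arm can. A call with a gripper value outside its range is refused whole. The fingers move at their own pace and stop on an object; "force" is the grip in N (left out, the last holds). Time passes only in rows, so rows that repeat a pose let the fingers close, or fill a call up. It gives the time, the measured TCP pose, the force and the opening at its end, in the units of the state.
- robot.sense(): the state, without advancing time (a new reading comes with each control period).
- imaging.grab_frame(name): name is "side" or "top" or "wrist"; returns (picture, depth): 420x560x3 uint8, blue, green, red; 420x560 float32, m along the optical axis (not along the pixel's ray), 0 where there is no reading.
- imaging.get_calibration(name): a dict with "mtx" (3x3 intrinsics, pixels), "k1" (the pictures are not rectified: a ray, as slopes to the right and down, at radius r is drawn at 1 + k1 r^2 times it, then the intrinsics apply), "extrinsics" (4x4, takes a point from camera to world coordinates). Camera axes: x right, y down, z forward; pixel columns grow to the right and rows downward; lengths in m; the calibration is good to about 2 mm. A picture is of the moment at which its call begins: read the wrist's pose just before it. get_calibration takes no time and is no camera call; for the wrist camera it gives the pose at the moment of the call.
- hand_in(): hands the job in, once; it reports no verdict.
The state is a dict: "time": time; "qpos": joint angles; "qvel": joint speeds; "effort": joint torques, N m; "eef_pos": TCP position; "tool_rot": TCP orientation; "wrist_force": force on the tool from outside, world axes, zero at the start; "torque": the same for the moment, N m; "gripper_width": finger opening in m.
Only numpy, scipy, OpenCV 4.12 (cv2) and the standard library are available. Lean on these libraries where they do the work, as an engineer would, in place of code of your own. Each camera call takes 0.05 s, during which the arm holds its last target. There are 200 camera calls.

## Working session

There is one attempt and no reset: what is moved stays moved. The work goes in short steps, Python scripts to look and compute and a tool call to move; the robot and the scene stay as the last step left them, time stands still between calls to the robot, and variables do not carry over. Pictures are saved under pics/ and viewed, about 8 in all and at most 12, crops included, and the job is handed in when it is done.

Besides the shell and the picture viewer there is one more tool, called after "Request:" by a JSON object that holds its "method" and its "body". apply_moves: Moves the arm, as the interface text tells. Its arguments: {"type":"object","properties":{"commands":{"type":"array","items":{"type":"array","items":{"type":"number"}}},"force":{"type":"number"}},"required":["commands"]}

```bash
mkdir -p pics; ls
python3 - <<'E'
from bench import robot, imaging
import cv2, numpy as np
for n in ("top","side"):
    p,d=imaging.grab_frame(n); cv2.imwrite(f"pics/{n}0.png",p); np.save(f"pics/{n}0.npy",d)
    c=imaging.get_calibration(n); print(n,c)
s=robot.sense(); print(s)
a=cv2.imread("pics/top0.png");
E
```

```text
pics
top {'mtx': array([[411.45367427,   0.        , 274.68129207],
       [  0.        , 411.45367427, 210.21839821],
       [  0.        ,   0.        ,   1.        ]]), 'k1': -0.12080976026501061, 'extrinsics': array([[ 0.01071785, -0.99883176,  0.04711955,  0.33414558],
       [-0.99904858, -0.01268851, -0.04172454,  0.01517213],
       [ 0.04227367, -0.04662752, -0.99801744,  0.90538805],
       [ 0.        ,  0.        ,  0.        ,  1.        ]])}
side {'mtx': array([[509.95155088,   0.        , 275.83227148],
       [  0.        , 509.95155088, 220.41951362],
       [  0.        ,   0.        ,   1.        ]]), 'k1': 0.03922407072116483, 'extrinsics': array([[-0.9141328 , -0.3021775 ,  0.27027761,  0.08644004],
       [-0.40514142,  0.70537482, -0.58164146,  0.62879659],
       [-0.01488806, -0.64119819, -0.76723088,  0.89426291],
       [ 0.        ,  0.        ,  0.        ,  1.        ]])}
{'time': 0.1, 'qpos': array([-1.34727105e+00,  3.79368344e-01,  1.73469165e+00, -1.66911962e-05,
        1.02852394e+00, -3.32938773e-02]), 'qvel': array([-0.00044147, -0.0012735 , -0.00145088, -0.00062732, -0.00079553,
       -0.00154508]), 'effort': array([-6.19462862e-04, -7.65036035e+01, -4.35294950e+01,  6.51916978e-02,
        3.97978106e-02, -5.82278119e-07]), 'eef_pos': array([ 0.17772203, -0.67670629,  0.21336052]), 'tool_rot': array([ 7.91837530e-01, -6.10731594e-01, -3.86723698e-04, -3.10092788e-04]), 'wrist_force': array([-0.08363578, -0.34384177,  0.36568801]), 'torque': array([-0.0359416 ,  0.02846739, -0.02698037]), 'gripper_width': 0.09150204853187956}
```

View pics/top0.png

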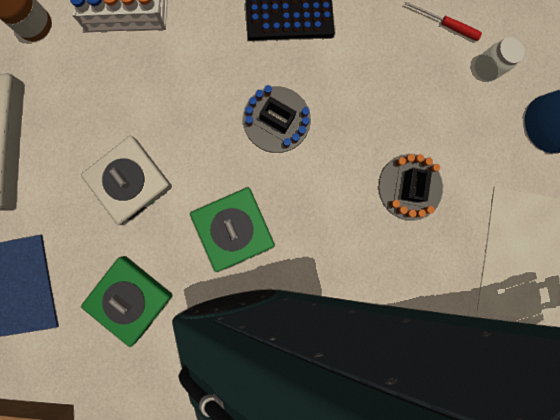

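View pics/side0.png

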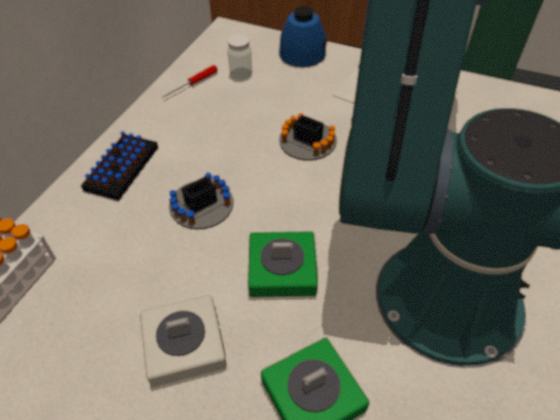

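Top view candidates:
- Carousels: blue-capped at (276,118), orange-capped at (411,187). The blue-dotted black rack at (290,18) and the vial rack at (118,12) are look-alikes.
- Drives: white housing at (126,180). The green ones at (232,229) and (126,302) are decoys.

I choose (276,118) and (126,180), and will measure them and check a close crop.

```bash
cat > h.py <<'E'
import numpy as np, cv2
from bench import robot, imaging
from scipy.spatial.transform import Rotation as R
def cloud(c,d):
    v,u=np.mgrid[:d.shape[0],:d.shape[1]]
    K,k=c["mtx"],c["k1"]
    n=cv2.undistortPoints(np.stack([u,v],-1).reshape(-1,1,2).astype(float),K,np.array([k,0,0,0,0.])).reshape(*d.shape,2)
    P=np.dstack([n[...,0]*d,n[...,1]*d,d])@c["extrinsics"][:3,:3].T+c["extrinsics"][:3,3]
    P[d==0]=np.nan
    return P
def onplane(c,uv,z):
    n=cv2.undistortPoints(np.asarray(uv,float).reshape(-1,1,2),c["mtx"],np.array([c["k1"],0,0,0,0.])).reshape(-1,2)
    r=np.c_[n,np.ones(len(n))]@c["extrinsics"][:3,:3].T; o=c["extrinsics"][:3,3]
    return (o+r*((z-o[2])/r[:,2])[:,None])[:,:2]
def rect(P):
    (c,s,a)=cv2.minAreaRect((P[:,:2]*1000).astype(np.float32))
    if s[0]<s[1]: s=s[::-1]; a+=90
    return np.round(c,1),np.round(s,1),round((a+90)%180-90,1)   # long-axis angle, world deg
E
python3 - <<'E'
from h import *
c=imaging.get_calibration("top");d=np.load("pics/top0.npy");p=cv2.imread("pics/top0.png");P=cloud(c,d)
v,u=np.mgrid[:420,:560]
near=lambda x,y,r:np.hypot(u-x,v-y)<r
for nm,x,y,zl,zh,r in (("hub",276,118,.05,.07,45),("disc",276,118,.003,.014,45),("orange",411,187,.05,.07,45),("shaft",126,180,.06,.1,30),("housing",126,180,.035,.06,60)):
    m=near(x,y,r)&(P[...,2]>zl)&(P[...,2]<zh); Q=P[m]; print(nm,len(Q),rect(Q),Q.mean(0).round(4),np.percentile(Q[:,2],[5,50,95]).round(4))
hsv=cv2.cvtColor(p,cv2.COLOR_BGR2HSV)
m=(near(276,118,45)&(hsv[...,0]>100)&(hsv[...,0]<130)&(hsv[...,1]>130)&(hsv[...,2]>60)).astype(np.uint8)
n,l,st,ce=cv2.connectedComponentsWithStats(m)
for i in range(1,n):
    if st[i,4]>4: print(st[i,4],ce[i].round(1),onplane(c,ce[i],.04).round(4))
a=cv2.resize(p[70:230,70:350],None,fx=2.8,fy=2.8,interpolation=cv2.INTER_CUBIC); cv2.imwrite("pics/crop1.png",a)
print(imaging.get_calibration("wrist"))
E
```

```text
hub 440 (array([581.6, -23.7]), array([66.3, 45.1]), 60.4) [ 0.5804 -0.0233  0.0575] [0.0525 0.0578 0.0603]
disc 2123 (array([580.7, -23.9]), array([151.7, 151. ]), 12.5) [ 0.5746 -0.0228  0.0067] [0.004  0.0066 0.01  ]
orange 446 (array([ 434.7, -329.1]), array([67.6, 45. ]), -8.7) [ 0.4346 -0.3279  0.0573] [0.0521 0.0578 0.0605]
shaft 168 (array([436.9, 299.2]), array([41. , 12.8]), 38.3) [0.4347 0.2961 0.0813] [0.0636 0.0851 0.0894]
housing 4052 (array([435.5, 299.3]), array([141.7, 141. ]), -51.0) [0.435  0.2964 0.0448] [0.0403 0.0441 0.0501]
38 [267.7  88.8] [[ 0.6372 -0.0031]]
41 [259.   93.2] [[0.6268 0.0155]]
44 [252.6 100.5] [[0.6105 0.029 ]]
46 [249.  109.5] [[0.5904 0.0364]]
40 [305.1 110.8] [[ 0.5904 -0.0844]]
45 [248.7 119.2] [[0.569  0.0367]]
45 [305.  120.3] [[ 0.5694 -0.0843]]
48 [302.  129.2] [[ 0.5496 -0.0778]]
49 [295.5 136.6] [[ 0.5333 -0.0639]]
47 [286.8 141.5] [[ 0.5222 -0.0452]]
{'mtx': array([[320.73256338,   0.        , 276.10708533],
       [  0.        , 320.73256338, 209.73329876],
       [  0.        ,   0.        ,   1.        ]]), 'k1': -0.023868646982959065, 'extrinsics': array([[ 2.53371463e-01, -9.27224152e-01, -2.75786647e-01,
         2.55501812e-01],
       [-9.67368773e-01, -2.43077207e-01, -7.14921632e-02,
        -6.55351478e-01],
       [-7.48187429e-04,  2.84901464e-01, -9.58556517e-01,
         3.82957865e-01],
       [ 0.00000000e+00,  0.00000000e+00,  0.00000000e+00,
         1.00000000e+00]])}
```

View pics/crop1.png

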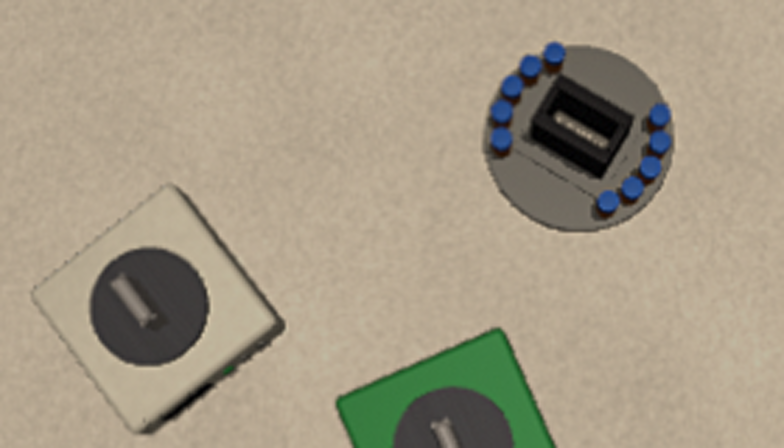

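The crop shows the blue-capped carousel at crop (580,138), five caps at each end of a black slotted hub. The white drive is at (150,305), with its bare shaft at (135,300). Both choices hold: hub at (581,-24) mm with its x at 60.4°, shaft at (436,299) mm at about 38.5°.

```bash
cat >> h.py <<'E'
def go(x,y,z,ang):
    "shift (tool axes, m) and rotvec (deg) to TCP x,y,z pointing down with tool x at world angle ang (deg)"
    s=robot.sense(); A=R.from_quat(s["tool_rot"])
    T=R.from_euler("z",ang,degrees=True)*R.from_euler("x",180,degrees=True)
    print("t",round(s["time"],2),"pos",s["eef_pos"].round(4),"F",s["wrist_force"].round(1),"w",round(s["gripper_width"],4),"toolx",np.degrees(np.arctan2(*A.as_matrix()[1::-1,0])).round(2))
    print("shift",A.inv().apply(np.array([x,y,z])-s["eef_pos"]).round(4),"rot",(A.inv()*T).as_rotvec(degrees=True).round(2))
E
python3 -c "
from h import *
go(.581,-.0237,.16,-29.6)"
```

```text
t 0.1 pos [ 0.1777 -0.6767  0.2134] F [-0.1 -0.3  0.4] w 0.0915 toolx -75.28
shift [-0.5291 -0.5559  0.0539] rot [-2.000e-02  5.000e-02 -4.568e+01]
```

Request:
{"method": "apply_moves", "body": {"commands": [[-0.529, -0.556, 0.02, 0, 0, -45.7, 1], [-0.529, -0.556, 0.02, 0, 0, -45.7, 1], [-0.529, -0.556, 0.02, 0, 0, -45.7, 1], [-0.529, -0.556, 0.02, 0, 0, -45.7, 1], [-0.529, -0.556, 0.02, 0, 0, -45.7, 1], [-0.529, -0.556, 0.02, 0, 0, -45.7, 1], [-0.529, -0.556, 0.02, 0, 0, -45.7, 1], [-0.529, -0.556, 0.02, 0, 0, -45.7, 1]], "force": 25}}

```text
time: 0.77
eef_pos: [0.3533, -0.3916, 0.2051]
tool_rot: [0.967, -0.254, -0.0, -0.0]
wrist_force: [0.8, -0.3, 0.6]
gripper_width: 0.0915
```

```bash
python3 -c "
from h import *
go(.581,-.0237,.16,-29.6)"
```

```text
t 0.77 pos [ 0.3533 -0.3916  0.2051] F [ 0.8 -0.3  0.6] w 0.0915 toolx -29.4
shift [ 0.0178 -0.4323  0.0454] rot [-0.04  0.05  0.2 ]
```

Request:
{"method": "apply_moves", "body": {"commands": [[0.018, -0.432, 0.045, 0, 0, 0.2, 1], [0.018, -0.432, 0.045, 0, 0, 0.2, 1], [0.018, -0.432, 0.045, 0, 0, 0.2, 1], [0.018, -0.432, 0.045, 0, 0, 0.2, 1], [0.018, -0.432, 0.045, 0, 0, 0.2, 1], [0.018, -0.432, 0.045, 0, 0, 0.2, 1], [0.018, -0.432, 0.045, 0, 0, 0.2, 1], [0.018, -0.432, 0.045, 0, 0, 0.2, 1]]}}

```text
time: 1.43
eef_pos: [0.5276, -0.1093, 0.1708]
tool_rot: [0.967, -0.255, -0.0, -0.0]
wrist_force: [0.9, -1.7, -0.5]
gripper_width: 0.091
```

```bash
python3 -c "
from h import *
go(.581,-.0237,.16,-29.6)"
```

```text
t 1.43 pos [ 0.5276 -0.1093  0.1708] F [ 0.9 -1.7 -0.5] w 0.091 toolx -29.59
shift [ 0.0042 -0.1008  0.0108] rot [-0.04  0.05  0.01]
```

Request:
{"method": "apply_moves", "body": {"commands": [[0.004, -0.04, 0.011, 0, 0, 0, 1], [0.004, -0.07, 0.011, 0, 0, 0, 1], [0.004, -0.09, 0.011, 0, 0, 0, 1], [0.004, -0.101, 0.011, 0, 0, 0, 1], [0.004, -0.101, 0.011, 0, 0, 0, 1], [0.004, -0.101, 0.011, 0, 0, 0, 1], [0.004, -0.101, 0.011, 0, 0, 0, 1], [0.004, -0.101, 0.011, 0, 0, 0, 1]]}}

```text
time: 2.1
eef_pos: [0.5804, -0.0246, 0.1599]
tool_rot: [0.967, -0.256, -0.0, -0.0]
wrist_force: [0.1, -0.9, 0.2]
gripper_width: 0.0915
```

Run:
```python
from h import *
go(.581,-.0237,.02,-29.6)
c=imaging.get_calibration("wrist"); p,d=imaging.grab_frame("wrist"); cv2.imwrite("pics/w1.png",p); np.save("pics/w1.npy",d)
P=cloud(c,d); near=np.hypot(P[...,0]-.581,P[...,1]+.0237)<.045
for lo,hi in ((.05,.07),(.056,.066)):
    Q=P[near&(P[...,2]>lo)&(P[...,2]<hi)]; print(len(Q),rect(Q),np.percentile(Q[:,2],[5,50,95]).round(4))
```

```text
t 2.1 pos [ 0.5804 -0.0246  0.1599] F [ 0.1 -0.9  0.2] w 0.0915 toolx -29.66
shift [ 0.0002 -0.0009  0.1399] rot [-0.04  0.05 -0.06]
2352 (array([582.2, -23.5]), array([65.7, 44.2]), 60.2) [0.0542 0.0587 0.0598]
2194 (array([582.1, -23.5]), array([65.5, 44. ]), 60.1) [0.0574 0.0587 0.0599]
```

View pics/w1.png

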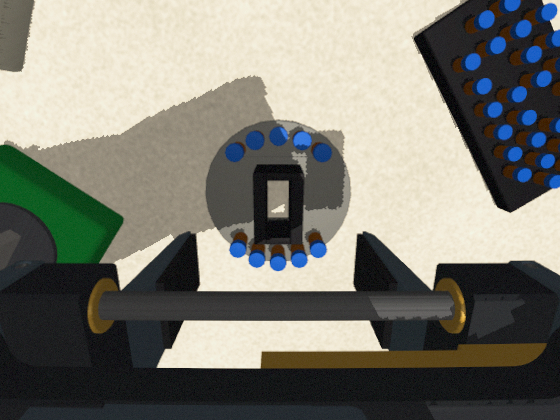

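The wrist view shows the blue carousel's hub at (278,200), between the open fingers, with five caps above and five below. Both cameras put the hub at (582,-23.5) mm, 60.2°. Going down.

Request:
{"method": "apply_moves", "body": {"commands": [[0.001, -0.002, 0.03, 0, 0, 0, 1], [0.001, -0.002, 0.055, 0, 0, 0, 1], [0.001, -0.002, 0.08, 0, 0, 0, 1], [0.001, -0.002, 0.1, 0, 0, 0, 1], [0.001, -0.002, 0.12, 0, 0, 0, 1], [0.001, -0.002, 0.135, 0, 0, 0, 1], [0.001, -0.002, 0.141, 0, 0, 0, 1], [0.001, -0.002, 0.141, 0, 0, 0, 1]]}}

```text
time: 2.82
eef_pos: [0.5814, -0.0236, 0.0179]
tool_rot: [0.967, -0.256, -0.001, -0.0]
wrist_force: [0.9, -0.3, 0.3]
gripper_width: 0.091
```

Request:
{"method": "apply_moves", "body": {"commands": [[0, 0, 0, 0, 0, 0, -0.3], [0, 0, 0, 0, 0, 0, -0.3], [0, 0, 0, 0, 0, 0, -0.3], [0, 0, 0, 0, 0, 0, -0.3], [0, 0, 0, 0, 0, 0, -0.3], [0, 0, 0, 0, 0, 0, -0.3], [0, 0, 0, 0, 0, 0, -0.3], [0, 0, 0, 0, 0, 0, -0.3]], "force": 25}}

```text
time: 3.48
eef_pos: [0.5815, -0.0236, 0.0181]
tool_rot: [0.967, -0.256, -0.001, -0.0]
wrist_force: [-0.5, -0.3, 3.5]
gripper_width: 0.0439
```

```bash
python3 -c "
from h import *
go(.582,-.0235,.16,-29.8)"
```

```text
t 3.48 pos [ 0.5815 -0.0236  0.0181] F [-0.5 -0.3  3.5] w 0.0439 toolx -29.71
shift [ 0.     -0.0003 -0.1419] rot [0.   0.14 0.09]
```

Request:
{"method": "apply_moves", "body": {"commands": [[0, 0, -0.01, 0, 0, 0, -1], [0, 0, -0.025, 0, 0, 0, -1], [0, 0, -0.045, 0, 0, 0, -1], [0, 0, -0.07, 0, 0, 0, -1], [0, 0, -0.095, 0, 0, 0, -1], [0, 0, -0.12, 0, 0, 0, -1], [0, 0, -0.14, 0, 0, 0, -1], [0, 0, -0.15, 0, 0, 0, -1]], "force": 35}}

```text
time: 4.15
eef_pos: [0.5826, -0.0238, 0.1711]
tool_rot: [0.967, -0.256, 0.0, -0.001]
wrist_force: [1.1, -0.2, -2.4]
gripper_width: 0.0439
```

```bash
python3 -c "
from h import *
go(.436,.2992,.168,-51.5)"
```

```text
t 4.15 pos [ 0.5826 -0.0238  0.1711] F [ 1.1 -0.2 -2.4] w 0.0439 toolx -29.7
shift [-0.2875 -0.2079  0.0033] rot [-0.07 -0.   21.8 ]
```

Request:
{"method": "apply_moves", "body": {"commands": [[-0.01, -0.007, 0.0, 0, 0, 1, -1], [-0.029, -0.021, 0.0, 0, 0, 3, -1], [-0.052, -0.038, 0.0, 0, 0, 5, -1], [-0.075, -0.054, 0.0, 0, 0, 7, -1], [-0.098, -0.071, 0.0, 0, 0, 9, -1], [-0.121, -0.087, 0.0, 0, 0, 11, -1], [-0.144, -0.104, 0.0, 0, 0, 13, -1], [-0.167, -0.121, 0.0, 0, 0, 15, -1]]}}

```text
time: 4.82
eef_pos: [0.4963, 0.165, 0.1709]
tool_rot: [0.925, -0.381, -0.0, -0.0]
wrist_force: [0.9, 0.5, -1.9]
gripper_width: 0.044
```

```bash
python3 -c "
from h import *
go(.436,.2992,.168,-51.5)"
```

```text
t 4.82 pos [0.4963 0.165  0.1709] F [ 0.9  0.5 -1.9] w 0.044 toolx -44.81
shift [-0.1374 -0.0527  0.003 ] rot [-0.03  0.03  6.69]
```

Request:
{"method": "apply_moves", "body": {"commands": [[-0.023, -0.009, 0, 0, 0, 1, -1], [-0.046, -0.018, 0, 0, 0, 2, -1], [-0.069, -0.026, 0, 0, 0, 4, -1], [-0.09, -0.035, 0, 0, 0, 5, -1], [-0.11, -0.042, 0, 0, 0, 6, -1], [-0.125, -0.048, 0, 0, 0, 6.5, -1], [-0.134, -0.051, 0.001, 0, 0, 6.7, -1], [-0.137, -0.053, 0.002, 0, 0, 6.7, -1]]}}

```text
time: 5.48
eef_pos: [0.4356, 0.2998, 0.1687]
tool_rot: [0.901, -0.434, -0.0, -0.0]
wrist_force: [0.5, -0.8, -2.5]
gripper_width: 0.0437
```

Run:
```python
from h import *
go(.436,.2992,.168,-51.5)
cw=imaging.get_calibration("wrist"); p,d=imaging.grab_frame("wrist"); s=robot.sense(); print(s["eef_pos"])
P=cloud(cw,d); near=np.hypot(P[...,0]-.436,P[...,1]-.2992)<.045
z=P[...,2]; Q=P[near&(z>.19)&(z<.22)]
print("wrist hub",len(Q),rect(Q),np.percentile(Q[:,2],[5,50,95]).round(4))
n9=np.hypot(P[...,0]-.436,P[...,1]-.2992)<.085
Q=P[n9&(z>.14)&(z<.17)]; print("disc",len(Q),rect(Q),np.percentile(Q[:,2],[5,50,95]).round(4))
Q=P[near&(z>.06)&(z<.1)]; print("shaft",len(Q),rect(Q) if len(Q)>5 else 0)
ps,ds=imaging.grab_frame("side")
cv2.imwrite("pics/two.png",np.hstack([cv2.resize(p,None,fx=.7,fy=.7),cv2.resize(ps,None,fx=.7,fy=.7)]))
pt,dt=imaging.grab_frame("top"); ct=imaging.get_calibration("top"); P=cloud(ct,dt); z=P[...,2]
Q=P[(np.hypot(P[...,0]-.436,P[...,1]-.2992)<.085)&(z>.14)&(z<.17)]; print("top disc",len(Q),rect(Q),np.percentile(Q[:,2],[5,50,95]).round(4))
```

```text
t 5.48 pos [0.4356 0.2998 0.1687] F [ 0.5 -0.8 -2.5] w 0.0437 toolx -51.44
shift [0.0007 0.0001 0.0007] rot [0.01 0.04 0.06]
[0.43595069 0.29969487 0.16857389]
wrist hub 9594 (array([436.3, 301.8]), array([68.1, 62.8]), -51.6) [0.1932 0.2091 0.215 ]
disc 16402 (array([439.3, 299.1]), array([150.7, 141.3]), 72.3) [0.1563 0.1577 0.1607]
shaft 0 0
top disc 1677 (array([424.7, 281.4]), array([132.2, 115.6]), -3.5) [0.1547 0.1575 0.1635]
```

View pics/two.png

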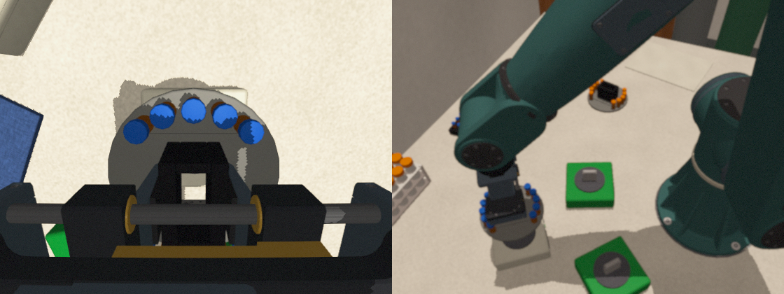

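Wrist half: the held carousel is level, with its disc at (193,150) and the slot at (193,187). Side half: it sits over the white housing, at (512,210). The underside is at about z 0.150 and the TCP is within 1 mm of the shaft axis, so I lower past the shaft top (0.090) and watch the force.

Request:
{"method": "apply_moves", "body": {"commands": [[0.0005, 0, 0.012, 0, 0, 0, -1], [0.0005, 0, 0.024, 0, 0, 0, -1], [0.0005, 0, 0.036, 0, 0, 0, -1], [0.0005, 0, 0.046, 0, 0, 0, -1], [0.0005, 0, 0.054, 0, 0, 0, -1], [0.0005, 0, 0.06, 0, 0, 0, -1], [0.0005, 0, 0.065, 0, 0, 0, -1], [0.0005, 0, 0.07, 0, 0, 0, -1]]}}

```text
time: 6.3
eef_pos: [0.4369, 0.2984, 0.0983]
tool_rot: [0.901, -0.434, -0.0, -0.0]
wrist_force: [0.3, 0.7, -1.7]
gripper_width: 0.0442
```

Request:
{"method": "apply_moves", "body": {"commands": [[0, 0, 0.003, 0, 0, 0, -1], [0, 0, 0.006, 0, 0, 0, -1], [0, 0, 0.009, 0, 0, 0, -1], [0, 0, 0.012, 0, 0, 0, -1], [0, 0, 0.015, 0, 0, 0, -1], [0, 0, 0.018, 0, 0, 0, -1], [0, 0, 0.02, 0, 0, 0, -1], [0, 0, 0.02, 0, 0, 0, -1]]}}

```text
time: 6.97
eef_pos: [0.4367, 0.2983, 0.0779]
tool_rot: [0.901, -0.434, -0.0, 0.0]
wrist_force: [-0.9, -0.7, -2.3]
gripper_width: 0.0439
```

Run:
```python
from h import *
go(.436,.2992,.0685,-51.5)
```

```text
t 6.97 pos [0.4367 0.2983 0.0779] F [-0.9 -0.7 -2.3] w 0.0439 toolx -51.49
shift [-0.0012 -0.      0.0094] rot [0.04 0.03 0.01]
```

Request:
{"method": "apply_moves", "body": {"commands": [[-0.001, 0, 0.0015, 0, 0, 0, -1], [-0.001, 0, 0.003, 0, 0, 0, -1], [-0.001, 0, 0.0045, 0, 0, 0, -1], [-0.001, 0, 0.006, 0, 0, 0, -1], [-0.001, 0, 0.007, 0, 0, 0, -1], [-0.001, 0, 0.008, 0, 0, 0, -1], [-0.001, 0, 0.0085, 0, 0, 0, -1], [-0.001, 0, 0.0085, 0, 0, 0, -1]]}}

```text
time: 7.63
eef_pos: [0.436, 0.299, 0.0693]
tool_rot: [0.901, -0.434, -0.0, 0.0]
wrist_force: [1.0, 0.0, -2.8]
gripper_width: 0.0437
```

Request:
{"method": "apply_moves", "body": {"commands": [[0, 0, 0.0002, 0, 0, 0, -1], [0, 0, 0.0004, 0, 0, 0, -1], [0, 0, 0.0006, 0, 0, 0, -1], [0, 0, 0.0008, 0, 0, 0, -1], [0, 0, 0.001, 0, 0, 0, -1], [0, 0, 0.001, 0, 0, 0, -1], [0, 0, 0.001, 0, 0, 0, -1], [0, 0, 0.001, 0, 0, 0, -1]]}}

```text
time: 8.3
eef_pos: [0.436, 0.299, 0.0683]
tool_rot: [0.901, -0.434, -0.0, 0.0]
wrist_force: [0.6, -0.1, -2.0]
gripper_width: 0.044
```

Still carrying the full weight (about -2 N), so no contact yet. I'll go on in fine steps.

Request:
{"method": "apply_moves", "body": {"commands": [[0, 0, 0.0002, 0, 0, 0, -1], [0, 0, 0.0004, 0, 0, 0, -1], [0, 0, 0.0006, 0, 0, 0, -1], [0, 0, 0.0008, 0, 0, 0, -1], [0, 0, 0.001, 0, 0, 0, -1], [0, 0, 0.001, 0, 0, 0, -1], [0, 0, 0.001, 0, 0, 0, -1], [0, 0, 0.001, 0, 0, 0, -1]]}}

```text
time: 8.97
eef_pos: [0.4361, 0.299, 0.068]
tool_rot: [0.901, -0.434, -0.0, 0.0]
wrist_force: [-6.0, -5.0, 17.1]
gripper_width: 0.0439
```

Contact at TCP 0.068, which puts the underside at 0.050, the seat height. I'll relax the press and open.

Request:
{"method": "apply_moves", "body": {"commands": [[0, 0, 0, 0, 0, 0, -1], [0, 0, 0, 0, 0, 0, -1], [0, 0, 0, 0, 0, 0, -1], [0, 0, 0, 0, 0, 0, 0.1], [0, 0, 0, 0, 0, 0, 0.3], [0, 0, 0, 0, 0, 0, 0.6], [0, 0, 0, 0, 0, 0, 1], [0, 0, 0, 0, 0, 0, 1]]}}

```text
time: 9.63
eef_pos: [0.4361, 0.299, 0.068]
tool_rot: [0.901, -0.434, -0.0, 0.0]
wrist_force: [0.1, 0.3, -0.2]
gripper_width: 0.0741
```

Request:
{"method": "apply_moves", "body": {"commands": [[0, 0, 0, 0, 0, 0, 1], [0, 0, 0, 0, 0, 0, 1], [0, 0, 0, 0, 0, 0, 1], [0, 0, 0, 0, 0, 0, 1], [0, 0, -0.005, 0, 0, 0, 1], [0, 0, -0.015, 0, 0, 0, 1], [0, 0, -0.03, 0, 0, 0, 1], [0, 0, -0.05, 0, 0, 0, 1]]}}

```text
time: 10.3
eef_pos: [0.4356, 0.2987, 0.1185]
tool_rot: [0.901, -0.434, -0.001, 0.001]
wrist_force: [0.3, -0.8, -0.3]
gripper_width: 0.0913
```

Request:
{"method": "apply_moves", "body": {"commands": [[0, 0, -0.02, 0, 0, 0, 1], [0, 0, -0.04, 0, 0, 0, 1], [0, 0, -0.06, 0, 0, 0, 1], [0, 0, -0.08, 0, 0, 0, 1], [0, 0, -0.1, 0, 0, 0, 1], [0, 0, -0.11, 0, 0, 0, 1], [0, 0, -0.12, 0, 0, 0, 1], [0, 0, -0.12, 0, 0, 0, 1]]}}

```text
time: 10.97
eef_pos: [0.4365, 0.2992, 0.2404]
tool_rot: [0.901, -0.434, -0.0, -0.0]
wrist_force: [0.8, -0.2, -0.6]
gripper_width: 0.0908
```

Run:
```python
from h import *
go(.436,.2992,.2,-51.5)
cw=imaging.get_calibration("wrist"); p,d=imaging.grab_frame("wrist"); P=cloud(cw,d); z=P[...,2]
r=np.hypot(P[...,0]-.436,P[...,1]-.2992)
Q=P[(r<.045)&(z>.1)&(z<.118)]; print("hub",len(Q),rect(Q),np.percentile(Q[:,2],[5,50,95]).round(4))
Q=P[(r<.085)&(z>.052)&(z<.063)]; print("disc",len(Q),rect(Q),np.percentile(Q[:,2],[5,50,95]).round(4))
A=np.c_[Q[:,:2],np.ones(len(Q))]; print("tilt deg",np.degrees(np.linalg.lstsq(A,Q[:,2],rcond=None)[0][:2]).round(2))
ps,ds=imaging.grab_frame("side")
cv2.imwrite("pics/two2.png",np.hstack([cv2.resize(p,None,fx=.7,fy=.7),cv2.resize(ps[200:410,60:340],(392,294))]))
```

```text
t 10.97 pos [0.4365 0.2992 0.2404] F [ 0.8 -0.2 -0.6] w 0.0908 toolx -51.49
shift [-0.0003  0.0004  0.0404] rot [-0.    0.02  0.01]
hub 1907 (array([435.7, 299.6]), array([65.8, 44.1]), 38.7) [0.1063 0.1086 0.1098]
disc 8401 (array([436.2, 300. ]), array([150.8, 148.8]), -51.1) [0.0555 0.057  0.0593]
tilt deg [-0.08 -0.08]
```

View pics/two2.png

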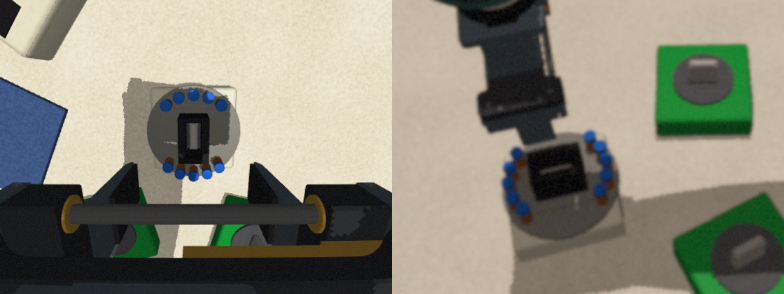

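The wrist half shows the shaft standing inside the hub slot at (194,135). The side half shows the disc flat on the white housing at (562,185), with the gripper clear. The hub top reads 0.1086 against 0.0587 on the bench, a rise of 49.9 mm for a 50 mm seat.

```bash
python3 -c "
from bench import hand_in
print(hand_in())"
```

```text
the job is handed in; nothing more can be done
None
```

The blue-capped carousel is on the white sampler drive, fully home on the seat and released. I gripped it across its hub, turned it about 22° to line its slot up with the shaft flats, and lowered it gently. Contact reached about 17 N, and I took that pressure off before opening the gripper.

**Last checks:**
- **Height:** the hub top sits 49.9 mm higher than it did on the bench, for a 50 mm seat.
- **Level:** the tilt is about 0.1°.
- **Alignment:** the hub is within about 1.5 mm of the measured shaft axis, at 38.7° against about 38.5° for the flats.
- **Fit:** the shaft is visible in the slot, and the gripper is clear.
- **Time:** about 11 s of the 38 s allowed.

The orange carousel and the green look-alikes were not touched. No check failed. The wrist depth reads about 1 mm low throughout, and the two cameras' bench positions agreed to about 0.5 mm.

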